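# Lift a freshly glazed ball with the tongs

## Task

Two freshly glazed balls stand drying on little clay stands. Take the spring tongs off their wire rest, close them gently on the larger of the two balls without touching it with the gripper, lift it with the tongs at least 10 cm clear of its stand and finish while still holding it up in the tongs, keeping still. Leave the smaller ball and the other things on the table where they are.

Things in the scene. Friction and masses are not known exactly. Their poses are not given: they have to be found in the camera images.
- tongs: steel spring tongs with black sleeves, about 190 mm long, 110 g, lying level on the wire rest, two arms side by side. Origin on the hinge rivet at mid-height of the arms, 70 mm above the table; +x runs from the hinge along the middle line to the jaws, z up.
- tongs_sleeves (a point): where to grip: mid-point between the two black sleeves, 85 mm ahead of the hinge, at mid-height. Each sleeve is 60 mm long (x), 18 mm high. Grip both together, across y: at rest 63 mm over their outsides, 44 mm (and parallel) when closed on the larger ball. Axes as the tongs.
- tongs_jaws (a point): mid-point between the open jaws: 90 mm ahead of the sleeves' mid-point and 18 mm lower. Put it on the ball's centre. Jaw plates 26 mm high, 30 mm long, bent to a shallow V that centres a ball; about 68 mm between the jaw tips at rest. As both arms close evenly the jaws stay centred between the fingers.
- tongs_arm: right arm of the tongs (-y side), turning on the rivet; same origin. The left arm is part of the tongs body. A spring presses the arms apart: about 8 N at the sleeves as they begin to close, 12 N when closed on the ball; each jaw presses the ball with about half of the grip force beyond that.
- tongs_rest: fixed rest: wooden base 160 x 116 x 10 mm; two wire bridges, 63 mm behind and 50 mm ahead of the sleeves' middle, carry the arms 63 mm above the table; their posts, 30 and 46 mm either side, are 72 mm high. Origin on the table under the sleeves' middle; +x as the tongs.
- marbled_ball_2: the larger ball, marbled and glazed, 40 mm wide, 36 mm high with a small flat beneath, 30 g, on a clay stand. Origin at the centre of the flat underside; ball centre about 16 mm above it. Wet glaze: no jaw may press it with more than 25 N (gripper force up to about 50 N is safe).
- stand_a: clay stand under the larger ball, fixed: 40 mm high, foot 60 mm across, top 30 mm across. Origin at the centre of its foot. It may change places with the other stand.
- stand_b: the same stand, under the smaller ball.
- marbled_ball_3: the smaller ball, 33 mm wide, 30 mm high, on the other stand; origin at its underside. Leave alone.
- marbled_ball_0: glazed ball 38 mm wide lying directly on the table. Leave alone.
- marbled_ball_1: glazed ball 37 mm wide lying directly on the table. Leave alone.
- test_tile_0: glazed tile 30 x 46 x 8 mm on the table. Leave alone.
- test_tile_4: glazed tile 30 x 50 x 8 mm on the table. Leave alone.
- wax_pot: low round pot 63 mm across, 34 mm high. Leave alone.
- cone_pack_0: three small cones in a clay strip, 18 x 60 x 50 mm. Leave alone.
- wood_rib: flat wooden rib 45 x 91 x 8 mm on the table. Leave alone.
There are look-alikes about, which are no part of the job. Leave any green look-alike of the marbled_ball_2 alone.

How it is judged:
On the way, in this order (a step that is already met when the one before it is completed fails the run):
1. the tongs are held in the gripper, clear of their rest, the ball still on its stand (contact force between the fingers and tongs above 1 N and z of tongs in the frame of tongs_rest above 0.085 m and contact force between tongs and tongs_rest below 0.05 N and z of marbled_ball_2 in the frame of stand_a below 0.05 m), for 0.2 s.
2. the jaws are closed on the larger ball (contact force between the fingers and tongs above 1 N and contact force between tongs_arm and marbled_ball_2 above 0.3 N and contact force between tongs and marbled_ball_2 above 0.6 N), for 0.2 s.
At the end, for the whole second after the job is handed in: the larger ball is still, pinched by both jaws, its underside 80 mm or more above its stand's top; the tongs are in the fingers (over 1 N), off their rest; no finger touches the ball; the smaller ball is on its stand and no other thing has moved over 30 mm (all of step 2 and z of marbled_ball_2 in the frame of stand_a above 0.12 m and linear speed of marbled_ball_2 below 0.03 m/s and contact force between the fingers and marbled_ball_2 below 0.1 N and contact force between marbled_ball_2 and stand_a below 0.05 N and contact force between tongs and tongs_rest below 0.05 N and z of marbled_ball_3 in the frame of stand_b above 0.035 m and distance of each of marbled_ball_0, marbled_ball_1, marbled_ball_3, test_tile_0, test_tile_4, wax_pot, cone_pack_0, wood_rib from where it was at the start of the episode below 0.03 m); the arm keeps its last pose, push and grip.
It fails at once if the gripper or arm touches the larger ball (contact force between any of the fingers, the arm and marbled_ball_2 above 0.3 N).
It fails at once if a jaw presses the ball with more than 25 N (contact force between tongs_arm and marbled_ball_2 above 25 N or contact force between tongs and marbled_ball_2 above 50 N).
It fails at once if the larger ball falls from its stand or from the tongs (z of marbled_ball_2 in the frame of stand_a below 0.03 m).
It fails at once if another thing on the table is moved more than 30 mm (distance of any of marbled_ball_0, marbled_ball_1, marbled_ball_3, test_tile_0, test_tile_4, wax_pot, cone_pack_0, wood_rib from where it was at the start of the episode above 0.03 m).
It also fails if it takes over 48 s, if anything falls off the work surface, if the arm or the gripper's body presses on something with over 40 N, if the wrist force passes 120 N, or if a joint passes its speed limit or range.

## Robot

A 6-joint arm with a two-finger parallel gripper is mounted at the origin on a cart in front of the work surface, level with it; the furniture and walls round the work are solid. World frame = base frame: x ahead of the robot, y to its left, z up, the work surface at z = 0. Lengths are in m, angles in rad, forces in N, time in s.
With the tool pointing down it reaches from about 0.3 to 0.875 m from the base axis. Payload 6.4 kg.
Tool frame: the origin (TCP) lies between the finger pads; the fingertips stand 11 mm ahead of it and the grasp point (between the pads) lies 8 mm behind it; z points along the fingers, y is the line along which they close (so a half turn about z gives the same grasp; the last joint's range is limited). The gripper opens to 85 mm and grips with 20 to 120 N. Pads are 22 mm wide; open, the fingers measure 114 mm over their backs; the gripper's body (76 mm by 85 mm) begins 54 mm behind the grasp point. The pads swing forward as they close: fully open they stand 13 mm farther back than shut.
Start: joints at [1.029, 0.181, 1.607, -0, 1.354, -0.206], TCP at [0.189, 0.543, 0.242] pointing down, gripper open.
Joint ranges: [-2.99, 2.99], [-0.89, 2.07], [0.3, 2.58], [-1.14, 4.28], [0, 2.63], [-3.12, 3.12]. Speed limits (rad/s): [2.57, 2.57, 3.01, 3.14, 3.14, 3.14].

## Interface

Orientations are given as a unit quaternion [x, y, z, w].
In Python, from rig import * gives the robot as it stands.
- The arm moves only by the tool servo_tool, never from a script. Its argument "motion" is a list of rows, each an object of numbers: "gripper": the finger opening in mm, from 0 to 85.4; "x", "y", "z": the shift along the tool's x, y, z in mm; "rx", "ry", "rz": the turn, a rotation vector about the tool's x, y, z in rad. In form: [{"gripper": .., "x": .., "y": .., "z": .., "rx": .., "ry": .., "rz": ..}, ...]. A call has 1 to 20 rows; each row is the pose to reach, as a shift and turn from the pose commanded when the call began, along the tool's axes at that moment; what a row does not reach only later rows make up. A row lasts 1/12 s, in which the tool goes at most 41.7 mm and 7.16 degrees, less where a joint would pass 70% of its speed; a pose out of reach is approached as far as the arm can. A call with a gripper value outside its range is refused whole. The fingers move at their own pace and stop on an object; "grip_force" is the grip in N (left out, the last holds). Time passes only in rows, so rows that repeat a pose let the fingers close. It gives the time, the measured TCP pose, the force, the opening and the grip force at its end, in the units of the state.
- get_obs(): the state, without advancing time (a new reading comes with each control period).
- camera(name): name is "scene" or "top" or "wrist"; returns a dict with "img" (420x560x3 uint8, blue, green, red), "depth" (420x560 float32, m along the optical axis (not along the pixel's ray), 0 where there is no reading), "K" (3x3 intrinsics, pixels), "origin" and "orientation" of the camera in the world; the wrist camera has in their place "mount" (4x4, takes a point from camera to tool coordinates, whose origin is the TCP and whose axes are the flange's). Camera axes: x right, y down, z forward; pixel columns grow to the right and rows downward; lengths in m; the calibration is good to about 2 mm. The wrist camera is an equidistant fisheye: a pixel r from the principal point sees the ray r / f radians off the axis. A picture is of the moment at which its call begins: read the wrist's pose just before it.
- job_done(): hands the job in; it is judged then, once.
The state is a dict: "time_s": time; "joint_positions": joint angles; "joint_velocities": joint speeds; "tau": joint torques, N m; "eef_pos": TCP position; "tcp_rot": TCP orientation; "wrist_force": force on the tool from outside, world axes, zero at the start; "wrist_torque": the same for the moment, N m; "finger_gap": finger opening in m; "finger_force": force on a finger pad.
Only numpy, scipy, OpenCV 4.12 (cv2) and the standard library are available. Lean on these libraries where they do the work, as an engineer would, in place of code of your own. Each camera call takes 0.05 s, during which the arm holds its last target. There are 200 camera calls.

## Working session

There is one attempt and no reset: what is moved stays moved. The work goes in short steps, Python scripts to look and compute and a tool call to move; the robot and the scene stay as the last step left them, time stands still between calls to the robot, and variables do not carry over. Pictures are saved under pics/ and viewed, at most 10 in all, crops included, and the job is handed in when it is done.

Besides the shell and the picture viewer there is one more tool, called by a JSON object that holds its "method" and its "body", one argument or row to a line. servo_tool: Moves the arm, as the interface text tells. Its arguments: {"type":"object","properties":{"motion":{"type":"array"},"grip_force":{"type":"number"}},"required":["motion"]}

```bash
mkdir -p pics; ls; cat > h.py <<'E'
from rig import *
import numpy as np, cv2
from scipy.spatial.transform import Rotation as R
def cloud(c):
    h,w=c["depth"].shape; v,u=np.mgrid[:h,:w]; d=c["depth"]; K=c["K"]
    p=np.stack([(u-K[0,2])/K[0,0]*d,(v-K[1,2])/K[1,1]*d,d],-1)
    return p@R.from_quat(c["orientation"]).as_matrix().T+np.array(c["origin"])
E
python3 - <<'E'
from h import *
o=get_obs(); print({k:np.round(v,3) for k,v in o.items()})
for n in("scene","top"):
    c=camera(n); cv2.imwrite(f"pics/{n}0.png",c["img"]); np.save(f"{n}0.npy",c,allow_pickle=True)
    print(n,c["K"],c["origin"],c["orientation"])
E
```

```text
pics
{'time_s': np.float64(0.0), 'joint_positions': array([ 1.029,  0.182,  1.608,  0.   ,  1.354, -0.206]), 'joint_velocities': array([0.   , 0.001, 0.   , 0.001, 0.001, 0.   ]), 'tau': array([ 1.0000e-03, -4.4488e+01, -3.5133e+01, -0.0000e+00,  9.0000e-03,
        0.0000e+00]), 'eef_pos': array([0.189, 0.542, 0.241]), 'tcp_rot': array([ 0.167,  0.986, -0.001, -0.   ]), 'wrist_force': array([ 0.166, -0.131, -0.284]), 'wrist_torque': array([-0.063, -0.036, -0.037]), 'finger_force': np.float64(0.0), 'finger_gap': np.float64(0.085)}
scene [[523.81212119   0.         278.05038135]
 [  0.         523.81212119 205.99847881]
 [  0.           0.           1.        ]] [-0.53055369  0.61366486  1.18569447] [-0.45460158  0.79681328 -0.34889367  0.19157034]
top [[468.75916077   0.         274.25416081]
 [  0.         468.75916077 210.90950004]
 [  0.           0.           1.        ]] [ 0.3118007  -0.0017665   1.14923144] [-0.70259024  0.70597669 -0.05857757  0.06732416]
```

View pics/top0.png

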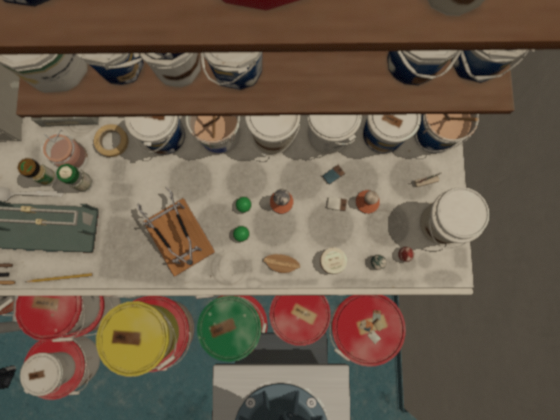

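View pics/scene0.png

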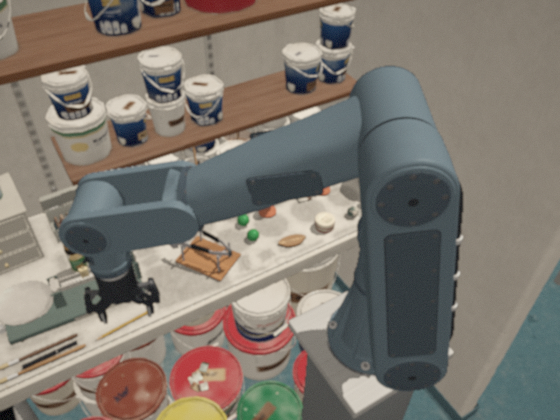

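The top view shows the tongs on the wooden rest at about (175,237), jaws toward the upper left. Two green look-alike balls are at (243,205) and (241,233), and two reddish stands at (282,202) and (367,202). The arm hides part of the scene view. Next I'll enlarge and measure.

```bash
python3 - <<'E'
from h import *
c=np.load("top0.npy",allow_pickle=True).item(); P=cloud(c)
im=c["img"]
cv2.imwrite("pics/topz.png",cv2.resize(im[160:290,120:320],None,fx=4,fy=4,interpolation=cv2.INTER_CUBIC))
cv2.imwrite("pics/topz2.png",cv2.resize(im[160:290,260:460],None,fx=4,fy=4,interpolation=cv2.INTER_CUBIC))
for u,v in[(282,202),(282,196),(367,202),(367,196),(243,205),(241,233),(175,237),(220,250),(333,261),(200,200),(180,260),(280,45),(280,75),(280,120),(458,215)]: print(u,v,P[v,u].round(3),im[v,u])
z=P[...,2]
print("hi z map"); 
m=((z>0.03)&(z<0.2)).astype(np.uint8); m[:160]=0;m[288:]=0
n,l,s,ce=cv2.connectedComponentsWithStats(m)
for i in range(1,n):
    if s[i,4]>15: q=P[l==i]; print(s[i],ce[i].round(1),np.median(q,0).round(3),q[:,2].max().round(3))
E
```

```text
282 202 [ 0.528 -0.007  0.067] [64 72 80]
282 196 [ 0.541 -0.007  0.072] [ 87  97 106]
367 202 [ 0.53  -0.209  0.053] [42 54 71]
367 196 [ 0.542 -0.208  0.064] [ 90 111 127]
243 205 [0.527 0.087 0.037] [ 59 118  51]
241 233 [0.459 0.091 0.038] [ 65 124  57]
175 237 [0.454 0.256 0.009] [34 59 89]
220 250 [0.422 0.146 0.   ] [133 153 164]
333 261 [ 0.391 -0.127  0.034] [145 173 186]
200 200 [ 0.548  0.198 -0.002] [131 150 161]
180 260 [0.397 0.242 0.009] [49 68 93]
280 45 [ 0.612 -0.003  0.623] [18 34 56]
280 75 [ 0.751 -0.004  0.264] [ 51  71 100]
280 120 [ 0.704 -0.003  0.138] [151 171 182]
458 215 [ 0.484 -0.393  0.128] [155 174 186]
hi z map
[ 18 160  34  23 559] [ 34.5 170.3] [0.604 0.574 0.093] 0.11
[ 48 160  42  29 734] [ 70.8 173. ] [0.595 0.488 0.088] 0.11
[ 423  160   94  128 6919] [477.9 221.5] [ 0.473 -0.469  0.128] 0.2
[429 172  14   6  21] [435.1 174.4] [ 0.6   -0.382  0.038] 0.049
[137 187  64  78 675] [171.2 229.4] [0.466 0.246 0.073] 0.084
[273 189  17  17 226] [281.3 196.7] [ 0.54  -0.005  0.07 ] 0.079
[364 190  15  15 160] [371.2 196.9] [ 0.54  -0.218  0.064] 0.071
[237 198  13  13 101] [242.9 202.8] [0.533 0.087 0.033] 0.042
[   0  200   98   52 2942] [ 47.7 224.6] [0.481 0.553 0.033] 0.109
[235 226  14  14 109] [240.9 232.3] [0.461 0.092 0.032] 0.041
[321 247  26  27 531] [333.5 259.8] [ 0.394 -0.129  0.034] 0.041
[403 247  10  11  71] [407.5 252.9] [ 0.41  -0.304  0.033] 0.04
[373 256  13  10  59] [379.1 260.7] [ 0.391 -0.236  0.032] 0.036
```

View pics/topz.png

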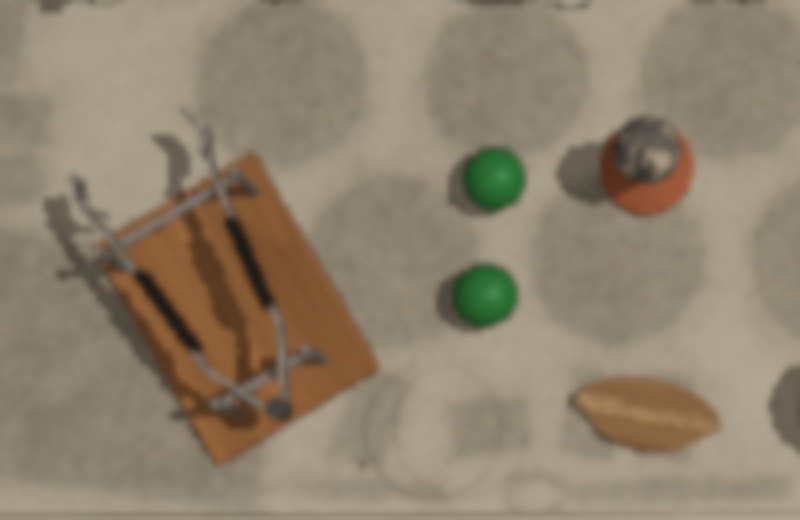

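View pics/topz2.png

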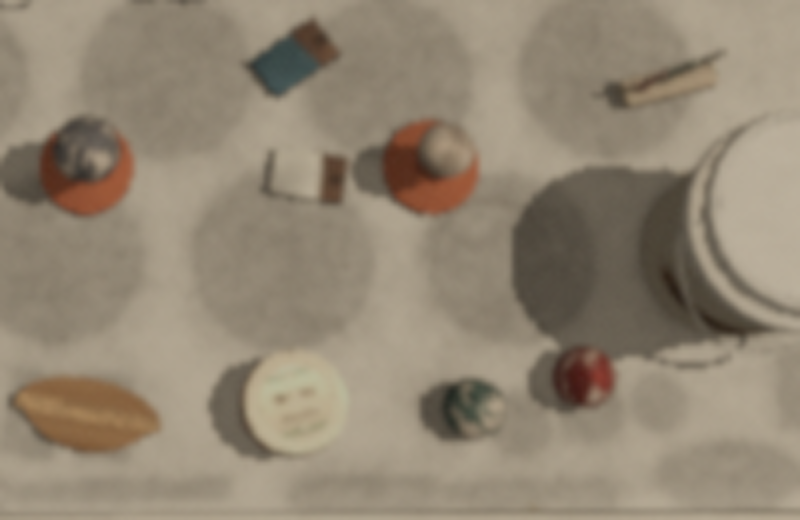

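```bash
cat >> h.py <<'E'
def go(p,yaw):
    """tool shift (mm) and turn to put TCP at p, pointing down, with tool x at yaw+180deg"""
    o=get_obs(); r=R.from_quat(o["tcp_rot"]); c,s=np.cos(yaw),np.sin(yaw)
    T=R.from_matrix(np.array([[-c,-s,0],[-s,c,0],[0,0,-1]]).T.T)
    T=R.from_matrix(np.column_stack([[-c,-s,0],[-s,c,0],[0,0,-1]]))
    print("shift",(1e3*r.inv().apply(np.array(p)-o["eef_pos"])).round(1),"turn",(r.inv()*T).as_rotvec().round(4),"t",o["time_s"])
def ray(c,uv,z):
    K=c["K"]; d=R.from_quat(c["orientation"]).apply([(uv[0]-K[0,2])/K[0,0],(uv[1]-K[1,2])/K[1,1],1])
    o=np.array(c["origin"]); return o+d*(z-o[2])/d[2]
E
python3 - <<'E'
from h import *
c=np.load("top0.npy",allow_pickle=True).item(); P=cloud(c); im=c["img"].astype(int)
for (u0,v0) in((182.2,225.7),(162,238)):
    m=np.zeros(im.shape[:2],np.uint8); cv2.circle(m,(int(u0),int(v0)),14,1,-1)
    m=((m>0)&(im.max(2)<42)&(P[...,2]>.06)).astype(np.uint8)
    v,u=np.nonzero(m); uv=(u.mean(),v.mean()); q=P[m>0]
    e=np.array([ray(c,(a,b),.075) for a,b in zip(u,v)]); e2=e[:,:2]-e[:,:2].mean(0); s=np.linalg.svd(e2)[2][0]; pr=e2@s
    print(len(u),np.round(uv,1),ray(c,uv,.079).round(4),q.mean(0).round(4),"dir",s.round(3),np.ptp(pr).round(3))
print("hinge",ray(c,(189.5,262.2),.075).round(4),P[258:266,186:193,2].max())
# rest corners crop-> pixel, z=.01
for a,b in((250,152),(377,369),(219,464),(100,245)): print(ray(c,(120+a/4+.0,160+b/4),.010).round(4))
# balls on stands: sphere fit of depth
from scipy.optimize import least_squares
for u,v in((281,197),(371,197)):
    q=P[v-7:v+8,u-7:u+8].reshape(-1,3); q=q[q[:,2]>.057]
    f=least_squares(lambda x:np.linalg.norm(q-x[:3],axis=1)-x[3],[*q.mean(0)-[0,0,.015],.018],loss="soft_l1",f_scale=.001); print(len(q),f.x.round(4))
    # stand colour
    hsv=cv2.cvtColor(c["img"],cv2.COLOR_BGR2HSV)
    w=c["img"][v-14:v+22,u-18:u+18].astype(int); mm=(w[...,2]>w[...,0]*1.9)&(w[...,2]>70); vv,uu=np.nonzero(mm)
    print("stand px",uu.min()+u-18,uu.max()+u-18,vv.min()+v-14,vv.max()+v-14)
    dk=c["img"][v-9:v+10,u-9:u+10]
E
```

```text
32 [182.  225.2] [0.4723 0.2246 0.079 ] [0.4725 0.2249 0.0779] dir [-0.908 -0.418] 0.049
28 [161.4 237.2] [0.4446 0.2714 0.079 ] [0.4446 0.2713 0.0791] dir [-0.793 -0.609] 0.051
hinge [0.3873 0.2057 0.075 ] 0.08395566527198794
[0.5511 0.2402 0.01  ]
[0.4157 0.1585 0.01  ]
[0.3588 0.253  0.01  ]
[0.4931 0.3312 0.01  ]
204 [ 0.543  -0.0054  0.0559  0.0201]
stand px 270 292 194 213
140 [ 0.5417 -0.2198  0.0534  0.0163]
stand px 356 378 191 212
```

```bash
python3 -c "
from h import *
go([.459,.248,.16],.5375)"
```

```text
shift [-351.8 -189.    81.7] turn [-0.0013 -0.001  -0.8733] t 0.1
```

{"method": "servo_tool", "body": {
  "motion": [
    {"gripper": 85, "x": -40, "y": -21, "z": 8, "rx": 0, "ry": 0, "rz": -0.1},
    {"gripper": 85, "x": -100, "y": -50, "z": 15, "rx": 0, "ry": 0, "rz": -0.2},
    {"gripper": 85, "x": -130, "y": -70, "z": 25, "rx": 0, "ry": 0, "rz": -0.3},
    {"gripper": 85, "x": -165, "y": -90, "z": 35, "rx": 0, "ry": 0, "rz": -0.42},
    {"gripper": 85, "x": -200, "y": -108, "z": 45, "rx": 0, "ry": 0, "rz": -0.53},
    {"gripper": 85, "x": -235, "y": -126, "z": 53, "rx": 0, "ry": 0, "rz": -0.64},
    {"gripper": 85, "x": -270, "y": -145, "z": 60, "rx": 0, "ry": 0, "rz": -0.75},
    {"gripper": 85, "x": -300, "y": -161, "z": 68, "rx": 0, "ry": 0, "rz": -0.83},
    {"gripper": 85, "x": -330, "y": -177, "z": 75, "rx": 0, "ry": 0, "rz": -0.873},
    {"gripper": 85, "x": -352, "y": -189, "z": 82, "rx": 0, "ry": 0, "rz": -0.873},
    {"gripper": 85, "x": -352, "y": -189, "z": 82, "rx": 0, "ry": 0, "rz": -0.873},
    {"gripper": 85, "x": -352, "y": -189, "z": 82, "rx": 0, "ry": 0, "rz": -0.873},
    {"gripper": 85, "x": -352, "y": -189, "z": 82, "rx": 0, "ry": 0, "rz": -0.873},
    {"gripper": 85, "x": -352, "y": -189, "z": 82, "rx": 0, "ry": 0, "rz": -0.873}
  ],
  "grip_force": 20
}}

```text
time_s: 1.27
eef_pos: [0.4587, 0.2494, 0.1603]
tcp_rot: [-0.266, 0.964, 0.0, -0.0]
wrist_force: [-0.4, -0.6, -0.2]
finger_gap: 0.0852
finger_force: 0.0
```

```bash
python3 - <<'E'
from h import *
o=get_obs(); go([.459,.248,.058],.5375)
c=camera("wrist"); cv2.imwrite("pics/w1.png",c["img"]); print(c["K"],np.round(c["mount"],3),o["eef_pos"],o["joint_positions"])
E
```

```text
shift [  0.4  -1.4 102.3] turn [ 0.0005 -0.0003  0.0005] t 1.2667
[[325.1922621    0.         280.53585772]
 [  0.         325.1922621  210.29646239]
 [  0.           0.           1.        ]] [[-0.001 -0.949 -0.316  0.081]
 [ 1.    -0.    -0.001 -0.001]
 [ 0.001 -0.316  0.949 -0.131]
 [ 0.     0.     0.     1.   ]] [0.45866113 0.24937405 0.16031683] [ 2.70132680e-01  1.54715519e-01  1.81390944e+00  4.67167286e-04
  1.17344196e+00 -1.83887949e+00]
```

View pics/w1.png

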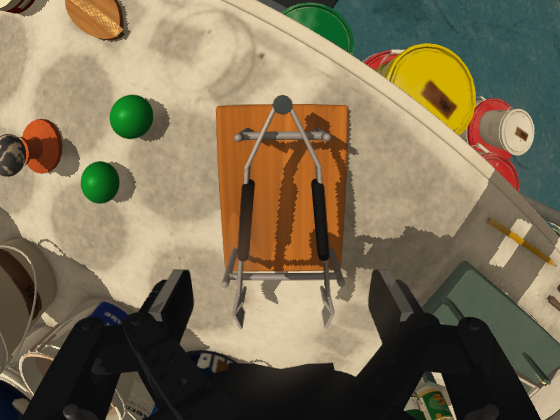

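The wrist view shows the tongs undisturbed, with sleeves at (246,220) and (320,220) and the hinge at (283,105). I'll check their position from these pixels.

```bash
cat >> h.py <<'E'
def wray(c,o,uv,z):
    K=c["K"]; x=(uv[0]-K[0,2])/K[0,0]; y=(uv[1]-K[1,2])/K[1,1]; t=np.hypot(x,y)
    d=np.array([x/t*np.sin(t),y/t*np.sin(t),np.cos(t)]); M=np.array(c["mount"]); r=R.from_quat(o["tcp_rot"])
    d=r.apply(M[:3,:3]@d); p=r.apply(M[:3,3])+o["eef_pos"]; return p+d*(z-p[2])/d[2]
E
python3 - <<'E'
from h import *
o=get_obs(); c=camera("wrist"); im=c["img"]; r=R.from_quat(o["tcp_rot"])
m=(im.max(2)<45).astype(np.uint8); m[:150]=0; m[265:]=0; m[:,:215]=0; m[:,345:]=0
n,l,s,ce=cv2.connectedComponentsWithStats(m)
for i in range(1,n):
    if s[i,4]>200:
        v,u=np.nonzero(l==i); b=cv2.boundingRect(np.column_stack([u,v])); w=[wray(c,o,(a,d),.079) for a,d in zip(u,v)]; w=np.array(w)
        print(s[i],ce[i].round(1),w.mean(0).round(4),"tool",(1e3*r.inv().apply(w.mean(0)-o["eef_pos"])).round(1), "ext",np.ptp(r.inv().apply(w),axis=0).round(4))
h=wray(c,o,(282.5,105),.075); print("hinge",h.round(4),(1e3*r.inv().apply(h-o["eef_pos"])).round(1))
E
```

```text
[241 179  13  37 322] [246.9 195.6] [0.4533 0.2188 0.079 ] tool [ 20.4 -23.8  81.5] ext [0.0256 0.009  0.    ]
[311 179  18  82 894] [319.7 220. ] [0.443  0.2714 0.079 ] tool [ 2.3 26.6 81.5] ext [0.0607 0.0142 0.    ]
hinge [0.3887 0.2085 0.075 ] [81.2  0.5 85.5]
```

{"method": "servo_tool", "body": {
  "motion": [
    {"gripper": 85, "x": 0, "y": 0, "z": 25},
    {"gripper": 85, "x": 0, "y": 0, "z": 50},
    {"gripper": 85, "x": 0, "y": 0, "z": 75},
    {"gripper": 85, "x": 0, "y": 0, "z": 90},
    {"gripper": 85, "x": 0, "y": 0, "z": 102},
    {"gripper": 85, "x": 0, "y": 0, "z": 102},
    {"gripper": 70, "x": 0, "y": 0, "z": 102},
    {"gripper": 64, "x": 0, "y": 0, "z": 102},
    {"gripper": 60, "x": 0, "y": 0, "z": 102},
    {"gripper": 58, "x": 0, "y": 0, "z": 102},
    {"gripper": 58, "x": 0, "y": 0, "z": 102},
    {"gripper": 58, "x": 0, "y": 0, "z": 102},
    {"gripper": 58, "x": 0, "y": 0, "z": 102},
    {"gripper": 58, "x": 0, "y": 0, "z": 102}
  ],
  "grip_force": 20
}}

```text
$.motion[0]: bad value
```

All fields may be required; I'll give them in full.

{"method": "servo_tool", "body": {
  "motion": [
    {"gripper": 85, "x": 0, "y": 0, "z": 25, "rx": 0, "ry": 0, "rz": 0},
    {"gripper": 85, "x": 0, "y": 0, "z": 50, "rx": 0, "ry": 0, "rz": 0},
    {"gripper": 85, "x": 0, "y": 0, "z": 75, "rx": 0, "ry": 0, "rz": 0},
    {"gripper": 85, "x": 0, "y": 0, "z": 90, "rx": 0, "ry": 0, "rz": 0},
    {"gripper": 85, "x": 0, "y": 0, "z": 102, "rx": 0, "ry": 0, "rz": 0},
    {"gripper": 85, "x": 0, "y": 0, "z": 102, "rx": 0, "ry": 0, "rz": 0},
    {"gripper": 70, "x": 0, "y": 0, "z": 102, "rx": 0, "ry": 0, "rz": 0},
    {"gripper": 64, "x": 0, "y": 0, "z": 102, "rx": 0, "ry": 0, "rz": 0},
    {"gripper": 60, "x": 0, "y": 0, "z": 102, "rx": 0, "ry": 0, "rz": 0},
    {"gripper": 58, "x": 0, "y": 0, "z": 102, "rx": 0, "ry": 0, "rz": 0},
    {"gripper": 58, "x": 0, "y": 0, "z": 102, "rx": 0, "ry": 0, "rz": 0},
    {"gripper": 58, "x": 0, "y": 0, "z": 102, "rx": 0, "ry": 0, "rz": 0},
    {"gripper": 58, "x": 0, "y": 0, "z": 102, "rx": 0, "ry": 0, "rz": 0},
    {"gripper": 58, "x": 0, "y": 0, "z": 102, "rx": 0, "ry": 0, "rz": 0}
  ],
  "grip_force": 20
}}

```text
time_s: 2.53
eef_pos: [0.4613, 0.249, 0.0609]
tcp_rot: [-0.265, 0.964, 0.0, 0.002]
wrist_force: [-1.6, -0.4, 6.2]
finger_gap: 0.0584
finger_force: 5.9
```

{"method": "servo_tool", "body": {
  "motion": [
    {"gripper": 56, "x": 0, "y": 0, "z": 0, "rx": 0, "ry": 0, "rz": 0},
    {"gripper": 56, "x": 0, "y": 0, "z": 0, "rx": 0, "ry": 0, "rz": 0},
    {"gripper": 56, "x": 0, "y": 0, "z": -5, "rx": 0, "ry": 0, "rz": 0},
    {"gripper": 56, "x": 0, "y": 0, "z": -12, "rx": 0, "ry": 0, "rz": 0},
    {"gripper": 56, "x": 0, "y": 0, "z": -24, "rx": 0, "ry": 0, "rz": 0},
    {"gripper": 56, "x": 0, "y": 0, "z": -36, "rx": 0, "ry": 0, "rz": 0},
    {"gripper": 56, "x": 0, "y": 0, "z": -48, "rx": 0, "ry": 0, "rz": 0},
    {"gripper": 56, "x": 0, "y": 0, "z": -60, "rx": 0, "ry": 0, "rz": 0},
    {"gripper": 56, "x": 0, "y": 0, "z": -72, "rx": 0, "ry": 0, "rz": 0},
    {"gripper": 56, "x": 0, "y": 0, "z": -84, "rx": 0, "ry": 0, "rz": 0},
    {"gripper": 56, "x": 0, "y": 0, "z": -90, "rx": 0, "ry": 0, "rz": 0},
    {"gripper": 56, "x": 0, "y": 0, "z": -90, "rx": 0, "ry": 0, "rz": 0},
    {"gripper": 56, "x": 0, "y": 0, "z": -90, "rx": 0, "ry": 0, "rz": 0},
    {"gripper": 56, "x": 0, "y": 0, "z": -90, "rx": 0, "ry": 0, "rz": 0}
  ],
  "grip_force": 20
}}

```text
time_s: 3.7
eef_pos: [0.459, 0.2483, 0.1476]
tcp_rot: [-0.265, 0.964, 0.0, -0.001]
wrist_force: [-0.2, 0.6, -1.0]
finger_gap: 0.056
finger_force: 8.6
```

```bash
python3 - <<'E'
from h import *
o=get_obs(); print(o["finger_force"],o["wrist_force"],o["finger_gap"]); go([.45,-.0054,.16],0)
c=camera("wrist"); np.save("w2.npy",c,allow_pickle=True); cv2.imwrite("pics/w2.png",c["img"])
E
```

```text
8.64088568254374 [-0.23453272  0.57208668 -0.98927738] 0.05596142344048508
shift [ 137.6 -213.4  -12.3] turn [ 0.     -0.0013  0.5372] t 3.7
```

View pics/w2.png

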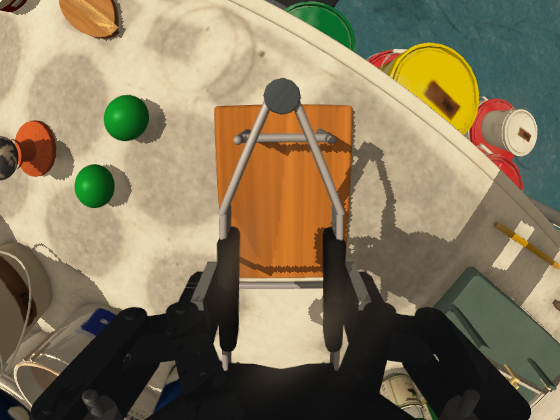

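The tongs are held and clear of the rest: hinge at (282,96), sleeves at (228,290) and (333,290). I'll measure their pose in the hand from depth.

```bash
cat >> h.py <<'E'
def wpts(c):
    h,w=c["depth"].shape; v,u=np.mgrid[:h,:w]; K=c["K"]; x=(u-K[0,2])/K[0,0]; y=(v-K[1,2])/K[1,1]; t=np.hypot(x,y)+1e-9
    d=np.stack([x/t*np.tan(t),y/t*np.tan(t),np.ones_like(t)],-1)*c["depth"][...,None]
    M=np.array(c["mount"]); return d@M[:3,:3].T+M[:3,3]
E
python3 - <<'E'
from h import *
c=np.load("w2.npy",allow_pickle=True).item(); T=wpts(c)*1e3
for n,(u,v) in dict(hinge=(282,96),armL=(243,165),armR=(322,165),a2=(232,190),b2=(334,190),slL=(228,250),slR=(333,250),slL2=(228,300),slR2=(333,300),slL3=(228,335),slR3=(334,335),tipL=(227,358),tipR=(336,358),tab=(150,230)).items():
    q=T[v-2:v+3,u-2:u+3].reshape(-1,3); q=q[q[:,2]<np.nanmin(q[:,2])+8]; print(n,np.median(q,0).round(1))
E
```

```text
hinge [ 84.   -0.3 -17.5]
armL [ 59.3 -14.6 -14.5]
armR [ 59.3  14.3 -14.8]
a2 [ 49.9 -18.9 -14.5]
b2 [ 49.7  19.  -14.7]
slL [ 26.3 -21.5 -16.4]
slR [ 26.2  19.8 -16.5]
slL2 [  2.3 -23.1 -16.5]
slR2 [  2.7  21.4 -16.7]
slL3 [-17.2 -24.6 -16.6]
slR3 [-17.3  23.5 -16.6]
tipL [-35.4 -27.4 -14.1]
tipR [-34.5  26.4 -14.5]
tab [ -32.6 -128.9  148.1]
```

{"method": "servo_tool", "body": {
  "motion": [
    {"gripper": 56, "x": 5, "y": -8, "z": -4, "rx": 0, "ry": 0, "rz": 0.02},
    {"gripper": 56, "x": 15, "y": -24, "z": -8, "rx": 0, "ry": 0, "rz": 0.06},
    {"gripper": 56, "x": 28, "y": -44, "z": -12, "rx": 0, "ry": 0, "rz": 0.11},
    {"gripper": 56, "x": 41, "y": -65, "z": -12, "rx": 0, "ry": 0, "rz": 0.16},
    {"gripper": 56, "x": 54, "y": -86, "z": -12, "rx": 0, "ry": 0, "rz": 0.215},
    {"gripper": 56, "x": 68, "y": -107, "z": -12, "rx": 0, "ry": 0, "rz": 0.27},
    {"gripper": 56, "x": 81, "y": -128, "z": -12, "rx": 0, "ry": 0, "rz": 0.32},
    {"gripper": 56, "x": 94, "y": -149, "z": -12, "rx": 0, "ry": 0, "rz": 0.375},
    {"gripper": 56, "x": 108, "y": -170, "z": -12, "rx": 0, "ry": 0, "rz": 0.43},
    {"gripper": 56, "x": 121, "y": -191, "z": -12, "rx": 0, "ry": 0, "rz": 0.48},
    {"gripper": 56, "x": 131, "y": -206, "z": -12, "rx": 0, "ry": 0, "rz": 0.52},
    {"gripper": 56, "x": 136, "y": -214, "z": -12, "rx": 0, "ry": 0, "rz": 0.537},
    {"gripper": 56, "x": 136, "y": -214, "z": -12, "rx": 0, "ry": 0, "rz": 0.537},
    {"gripper": 56, "x": 136, "y": -214, "z": -12, "rx": 0, "ry": 0, "rz": 0.537},
    {"gripper": 56, "x": 136, "y": -214, "z": -12, "rx": 0, "ry": 0, "rz": 0.537},
    {"gripper": 56, "x": 136, "y": -214, "z": -12, "rx": 0, "ry": 0, "rz": 0.537}
  ]
}}

```text
time_s: 5.08
eef_pos: [0.452, -0.004, 0.1602]
tcp_rot: [-0.001, 1.0, 0.0, -0.0]
wrist_force: [0.0, -0.6, -1.2]
finger_gap: 0.0562
finger_force: 8.6
```

```bash
python3 - <<'E'
from h import *
from scipy.optimize import least_squares
o=get_obs(); print(o["finger_force"],o["finger_gap"],o["joint_positions"].round(2)); go([.452,-.005,.0665],0)
c=camera("wrist"); T=wpts(c)*1e3; cv2.imwrite("pics/w3.png",c["img"])
for n,(u,v) in dict(hinge=(282,96),slL=(228,250),slR=(333,250)).items():
    q=T[v-2:v+3,u-2:u+3].reshape(-1,3); print(n,np.median(q,0).round(1))
c=camera("top"); P=cloud(c); cv2.imwrite("pics/top3.png",cv2.resize(c["img"][160:290,200:360],None,fx=4,fy=4))
q=P[188:206,270:294].reshape(-1,3); z=q[:,2]; print("z hist",np.histogram(z,np.arange(0,.3,.02))[0])
q=q[(z>.057)&(z<.09)]; f=least_squares(lambda x:np.linalg.norm(q-x[:3],axis=1)-x[3],[.543,-.005,.056,.02],loss="soft_l1",f_scale=.001); print(len(q),f.x.round(4))
E
```

```text
8.643575246678665 0.0561536321401396 [-0.27 -0.    1.98  0.    1.16 -1.85]
shift [-0.  -1.  93.7] turn [ 0.0004 -0.0004  0.0019] t 5.0833
hinge [ 83.7   0.1 -17.7]
slL [ 26.  -21.  -16.7]
slR [ 25.7  20.1 -16.6]
z hist [0 0 0 0 0 0 0 0 0 0 0 0 0 0]
0 [ 0.543 -0.005  0.056  0.02 ]
```

View pics/top3.png

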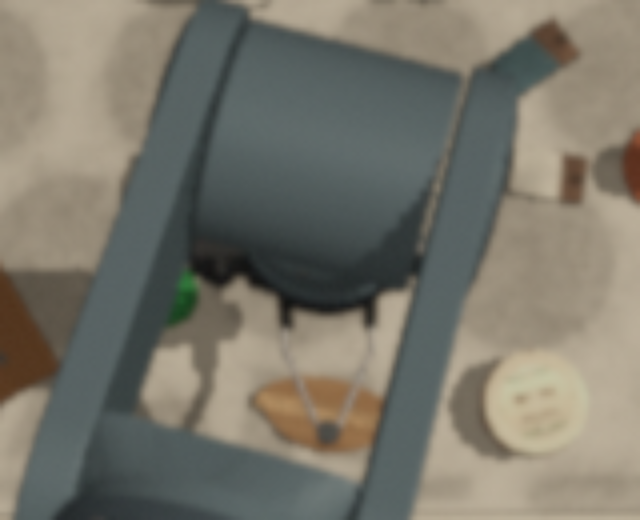

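The top view shows the tongs hanging straight, hinge at about (327,432) in the crop. The arm covers the ball, so I'll go down on the earlier sphere fit.

{"method": "servo_tool", "body": {
  "motion": [
    {"gripper": 56, "x": 0, "y": -1, "z": 8, "rx": 0, "ry": 0, "rz": 0},
    {"gripper": 56, "x": 0, "y": -1, "z": 20, "rx": 0, "ry": 0, "rz": 0},
    {"gripper": 56, "x": 0, "y": -1, "z": 32, "rx": 0, "ry": 0, "rz": 0},
    {"gripper": 56, "x": 0, "y": -1, "z": 42, "rx": 0, "ry": 0, "rz": 0},
    {"gripper": 56, "x": 0, "y": -1, "z": 50, "rx": 0, "ry": 0, "rz": 0},
    {"gripper": 56, "x": 0, "y": -1, "z": 56, "rx": 0, "ry": 0, "rz": 0},
    {"gripper": 56, "x": 0, "y": -1, "z": 62, "rx": 0, "ry": 0, "rz": 0},
    {"gripper": 56, "x": 0, "y": -1, "z": 68, "rx": 0, "ry": 0, "rz": 0},
    {"gripper": 56, "x": 0, "y": -1, "z": 74, "rx": 0, "ry": 0, "rz": 0},
    {"gripper": 56, "x": 0, "y": -1, "z": 80, "rx": 0, "ry": 0, "rz": 0},
    {"gripper": 56, "x": 0, "y": -1, "z": 86, "rx": 0, "ry": 0, "rz": 0},
    {"gripper": 56, "x": 0, "y": -1, "z": 90, "rx": 0, "ry": 0, "rz": 0},
    {"gripper": 56, "x": 0, "y": -1, "z": 93, "rx": 0, "ry": 0, "rz": 0},
    {"gripper": 56, "x": 0, "y": -1, "z": 93, "rx": 0, "ry": 0, "rz": 0},
    {"gripper": 56, "x": 0, "y": -1, "z": 93, "rx": 0, "ry": 0, "rz": 0},
    {"gripper": 56, "x": 0, "y": -1, "z": 93, "rx": 0, "ry": 0, "rz": 0}
  ]
}}

```text
time_s: 6.52
eef_pos: [0.4524, -0.0061, 0.0675]
tcp_rot: [-0.0, 1.0, -0.0, 0.0]
wrist_force: [0.0, 0.5, -1.0]
finger_gap: 0.0563
finger_force: 8.6
```

```bash
python3 - <<'E'
from h import *
for i in range(1):
    c=camera("scene"); P=cloud(c); im=c["img"]
Rm=R.from_quat(c["orientation"]).as_matrix(); p=Rm.T@(np.array([.543,-.005,.056])-c["origin"]); p=c["K"]@p; u,v=(p[:2]/p[2]).astype(int); print(u,v,P[v,u])
a=cv2.resize(im[v-50:v+50,u-65:u+65],None,fx=3,fy=3,interpolation=cv2.INTER_CUBIC); b=camera("wrist")["img"]
b=cv2.resize(b[220:420],(390,140)); cv2.imwrite("pics/s4.png",np.vstack([a,b]))
E
```

```text
267 199 [0.05711745 0.27611517 0.56831521]
```

View pics/s4.png

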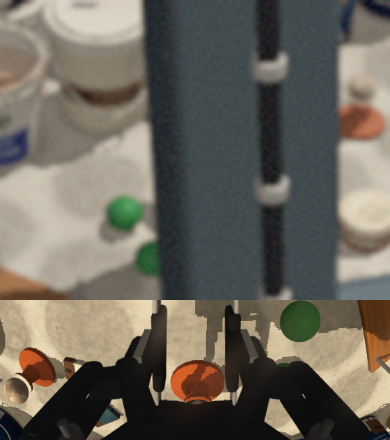

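The scene view is blocked by the arm. The wrist view shows the stand centred between the two arms, at about (198,385) in the composite. Closing gently.

{"method": "servo_tool", "body": {
  "motion": [
    {"gripper": 55, "x": 0, "y": 0, "z": 0, "rx": 0, "ry": 0, "rz": 0},
    {"gripper": 54, "x": 0, "y": 0, "z": 0, "rx": 0, "ry": 0, "rz": 0},
    {"gripper": 53, "x": 0, "y": 0, "z": 0, "rx": 0, "ry": 0, "rz": 0},
    {"gripper": 52, "x": 0, "y": 0, "z": 0, "rx": 0, "ry": 0, "rz": 0},
    {"gripper": 51, "x": 0, "y": 0, "z": 0, "rx": 0, "ry": 0, "rz": 0},
    {"gripper": 50, "x": 0, "y": 0, "z": 0, "rx": 0, "ry": 0, "rz": 0},
    {"gripper": 49, "x": 0, "y": 0, "z": 0, "rx": 0, "ry": 0, "rz": 0},
    {"gripper": 48, "x": 0, "y": 0, "z": 0, "rx": 0, "ry": 0, "rz": 0},
    {"gripper": 47, "x": 0, "y": 0, "z": 0, "rx": 0, "ry": 0, "rz": 0},
    {"gripper": 46, "x": 0, "y": 0, "z": 0, "rx": 0, "ry": 0, "rz": 0},
    {"gripper": 45, "x": 0, "y": 0, "z": 0, "rx": 0, "ry": 0, "rz": 0},
    {"gripper": 44, "x": 0, "y": 0, "z": 0, "rx": 0, "ry": 0, "rz": 0},
    {"gripper": 43, "x": 0, "y": 0, "z": 0, "rx": 0, "ry": 0, "rz": 0},
    {"gripper": 42, "x": 0, "y": 0, "z": 0, "rx": 0, "ry": 0, "rz": 0},
    {"gripper": 41, "x": 0, "y": 0, "z": 0, "rx": 0, "ry": 0, "rz": 0},
    {"gripper": 40, "x": 0, "y": 0, "z": 0, "rx": 0, "ry": 0, "rz": 0},
    {"gripper": 40, "x": 0, "y": 0, "z": 0, "rx": 0, "ry": 0, "rz": 0},
    {"gripper": 40, "x": 0, "y": 0, "z": 0, "rx": 0, "ry": 0, "rz": 0},
    {"gripper": 40, "x": 0, "y": 0, "z": 0, "rx": 0, "ry": 0, "rz": 0}
  ],
  "grip_force": 30
}}

```text
time_s: 8.2
eef_pos: [0.4522, -0.006, 0.0673]
tcp_rot: [-0.0, 1.0, -0.0, 0.0]
wrist_force: [0.5, 0.8, -0.1]
finger_gap: 0.0429
finger_force: 30.5
```

Stopped at 42.9 mm with 30 N, so the jaws are on the ball. Lifting.

{"method": "servo_tool", "body": {
  "motion": [
    {"gripper": 40, "x": 0, "y": 0, "z": -2, "rx": 0, "ry": 0, "rz": 0},
    {"gripper": 40, "x": 0, "y": 0, "z": -6, "rx": 0, "ry": 0, "rz": 0},
    {"gripper": 40, "x": 0, "y": 0, "z": -12, "rx": 0, "ry": 0, "rz": 0},
    {"gripper": 40, "x": 0, "y": 0, "z": -20, "rx": 0, "ry": 0, "rz": 0},
    {"gripper": 40, "x": 0, "y": 0, "z": -30, "rx": 0, "ry": 0, "rz": 0},
    {"gripper": 40, "x": 0, "y": 0, "z": -40, "rx": 0, "ry": 0, "rz": 0},
    {"gripper": 40, "x": 0, "y": 0, "z": -50, "rx": 0, "ry": 0, "rz": 0},
    {"gripper": 40, "x": 0, "y": 0, "z": -60, "rx": 0, "ry": 0, "rz": 0},
    {"gripper": 40, "x": 0, "y": 0, "z": -70, "rx": 0, "ry": 0, "rz": 0},
    {"gripper": 40, "x": 0, "y": 0, "z": -80, "rx": 0, "ry": 0, "rz": 0},
    {"gripper": 40, "x": 0, "y": 0, "z": -90, "rx": 0, "ry": 0, "rz": 0},
    {"gripper": 40, "x": 0, "y": 0, "z": -100, "rx": 0, "ry": 0, "rz": 0},
    {"gripper": 40, "x": 0, "y": 0, "z": -110, "rx": 0, "ry": 0, "rz": 0},
    {"gripper": 40, "x": 0, "y": 0, "z": -118, "rx": 0, "ry": 0, "rz": 0},
    {"gripper": 40, "x": 0, "y": 0, "z": -123, "rx": 0, "ry": 0, "rz": 0},
    {"gripper": 40, "x": 0, "y": 0, "z": -125, "rx": 0, "ry": 0, "rz": 0},
    {"gripper": 40, "x": 0, "y": 0, "z": -125, "rx": 0, "ry": 0, "rz": 0},
    {"gripper": 40, "x": 0, "y": 0, "z": -125, "rx": 0, "ry": 0, "rz": 0},
    {"gripper": 40, "x": 0, "y": 0, "z": -125, "rx": 0, "ry": 0, "rz": 0},
    {"gripper": 40, "x": 0, "y": 0, "z": -125, "rx": 0, "ry": 0, "rz": 0}
  ]
}}

```text
time_s: 9.87
eef_pos: [0.4518, -0.0059, 0.1917]
tcp_rot: [-0.0, 1.0, 0.0, -0.001]
wrist_force: [0.6, -1.0, -0.8]
finger_gap: 0.0429
finger_force: 30.7
```

```bash
python3 - <<'E'
from h import *
o=get_obs(); c=camera("wrist"); np.save("w5.npy",c,allow_pickle=True); cv2.imwrite("pics/w5.png",c["img"]); T=wpts(c)*1e3
for n,(u,v) in dict(hinge=(282,96),slL=(228,250),slR=(333,250)).items():
    q=T[v-2:v+3,u-2:u+3].reshape(-1,3); print(n,np.median(q,0).round(1))
print(o["joint_velocities"].round(3))
E
```

```text
hinge [ 83.7   0.1 -15.9]
slL [ 22.8 -21.9 -11.8]
slR [ 23.4  20.8 -12.5]
[ 0.001 -0.001 -0.003 -0.001  0.002 -0.001]
```

View pics/w5.png

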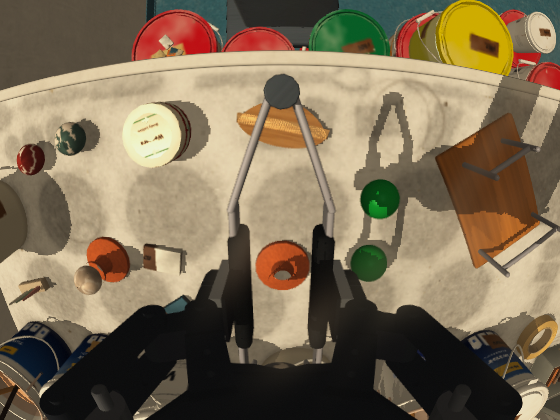

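The lifted view shows the large ball's stand empty at (283,265). The smaller ball still sits on its own stand near (90,275). The opening has stayed at 42.9 mm against 30 N, although 40 mm was commanded, so the ball is in the jaws.

```bash
python3 -c "
from h import *
print(job_done())"
```

```text
the job is handed in; nothing more can be done
None
```

I handed the job in with the larger ball lifted about 12 cm and held still in the tongs. I inferred the hold from the empty stand and the steady 30 N grip, since the arm hid the ball from the cameras; the hand-in gave no verdict.

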